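Set a round bar against the length stop and clamp it

TASK

Slide the round steel bar along the V-groove until its end rests against the stop block, gently enough that the stop is not shoved out of its setting and without lifting the bar out of the groove. Then turn the wing nut on the bridge clamp clockwise as far as it goes, so that its pad holds the bar down, and let go. Leave the other things on the bench alone.

Things in the scene. Friction and masses are not known exactly. Their poses are not given: they have to be found in the camera images.
- fixture: Fixed dark steel V-rail 370 mm long (x -215 to +155 mm), 60 mm wide, top at z = 45 mm, on a grey base plate 120 mm wide, 10 mm thick. Origin on the bench under the groove's centre line, 55 mm short of the clamp's axis; x along the groove towards the stop, z up. 90 degree groove, 24 mm wide, 12 mm deep. A grey bridge clamp stands over it at x = 55 mm; the bar passes under.
- bar: The loose round steel bar, 22 mm diameter, 160 mm long, about 0.45 kg, lying in the groove with some friction (roughly 2 to 6 N to slide it). Origin at its middle on its axis; x along the bar towards the stop. Seated, its axis is at z = 48.6 mm, so 14.6 mm of it stands above the rail's top.
- bar_nose (a point): Centre of the bar's end face on the stop's side (80 mm from its middle).
- bar_tail (a point): Centre of the bar's other end face, the one to push on; the groove is free behind it.
- stop_face (a point): Point on the stop block's face that the centre of the bar's end should meet; x runs along the groove, away from the bar. Steel block 24 mm thick, 56 mm wide, its top 31 mm above the rail's top, a small round screw head on it. Its setting along the rail differs each time; friction alone holds it: it stays put under less than about 20 N and slips when pushed harder.
- nut_grip (a point): Middle of the wings of the clamp's wing nut, on its upright turning axis, 113 mm above the bench, 18 mm above the crossbar's top. The wings are one flat upright steel bar 46 mm long along this point's y, 12 mm thick along its x (grip across the thickness), 24 mm high (z 101 to 125 mm); when loose they lie nearly across the groove.
- nut (a joint): Turn of the wing nut in rad, growing clockwise seen from above: about 0 to 0.25 at the start (loose), 1.4 at its end stop (fully tight); the nut stays where it is left and turns against light friction (0.08 N m). It lowers the pad by 4.3 mm per rad.
- pad: Black round pad, 18 mm diameter, 8 mm high, sprung (3 N per mm), under the bridge's crossbar (26 mm along the groove, 108 mm across, z 83 to 95 mm, posts 47 mm either side of the groove). Origin at the centre of its lower face. Loose, it hangs 3 to 4 mm above the bar's top; the nut presses it on the bar from about 1 rad on.
- hammer: Bystander: a hammer lying on the bench to the robot's left, some 300 mm long.
- stake_holder: Bystander: a yellow steel block, 110 x 70 x 54 mm, on the bench to the robot's right.
- grease_can: Bystander: an upright steel can, 70 mm diameter, 90 mm high, beyond the fixture.
- offcut: Bystander: an offcut of square dark steel, 90 x 25 x 25 mm, beyond the fixture.

How it is judged:
By the outcome, as a careful person would: the job done as asked, in the order asked, and still so for the second after the job is handed in, with the robot touching nothing.
It also fails if it takes over 61 s, if anything falls off the work surface, if the arm or the gripper's body presses on something with over 40 N, if the wrist force passes 120 N, or if a joint passes its speed limit or range.

ROBOT

A 7-joint arm with a two-finger parallel gripper is mounted at the origin on the work surface. World frame = base frame: x ahead of the robot, y to its left, z up, the work surface at z = 0. Lengths are in m, angles in rad, forces in N, time in s.
With the tool pointing down it reaches from about 0.35 to 0.9 m from the base axis. Payload 8.1 kg.
Tool frame: the origin (TCP) lies where the fingers leave the gripper's body, on its centre line; the fingertips stand 66 mm ahead of it and the grasp point (between the pads) lies 47 mm ahead of it (arm.tip_reach is the distance from the TCP to the fingertips, in m); z points along the fingers, y is the direction in which the jaws open and shut (so a half turn about z gives the same grasp; the last joint's range is limited). The gripper opens to 92 mm and grips with 3 to 60 N. Pads are 19 mm wide; open, the fingers measure 130 mm over their backs; the gripper's body (75 mm by 190 mm) begins 47 mm behind the grasp point.
Start: joints at [-1.397, 0.434, 0.025, 1.573, -0.012, 1.134, -0.075], TCP at [0.171, 0.601, 0.292] pointing down, gripper open.
Joint ranges: [-2.62, 2.62], [-0.44, 2.09], [-1.27, 1.32], [0.08, 2.57], [-1.32, 4.46], [0.12, 2], [-2.74, 2.74]. Speed limits (rad/s): [2.22, 2.22, 3.01, 3.01, 3.14, 3.14, 3.14].

INTERFACE

Orientations are given as a rotation vector (axis times angle).
In Python, from cell import arm gives the robot as it stands.
- The arm moves only by the tool carry_out, never from a script. Its argument "plan" is a list of rows, each a list of 5 numbers: the shift along the world's x, y, z in cm, then the turn about the world's z in rad, then the finger opening in cm, from 0 to 9.18. In form: [[tx, ty, tz, spin, fingers], ...]. A call has 1 to 20 rows; each row is the pose to reach, as a shift and turn from the pose measured when the call began; what a row does not reach only later rows make up. A row lasts 1/10 s, in which the tool goes at most 50 mm and 8.59 degrees, less where a joint would pass 70% of its speed; a pose out of reach is approached as far as the arm can. A call with a gripper value outside its range is refused whole. The fingers move at their own pace and stop on an object; "squeeze" is the grip in N (left out, the last holds). Time passes only in rows, so rows that repeat a pose let the fingers close. It gives the time, the measured TCP pose, the force and the opening at its end, in the units of the state.
- arm.observe(): the state, without advancing time (a new reading comes with each control period).
- arm.get_image(name): name is "scene" or "top" or "wrist"; returns (picture, depth): 384x512x3 uint8, red, green, blue; 384x512 float32, m along the optical axis (not along the pixel's ray), 0 where there is no reading.
- arm.get_calibration(name): a dict with "intrinsics" (3x3 intrinsics, pixels), "rvec" (rotation vector, rad) and "tvec" (3), from world to camera coordinates, as OpenCV has them; the wrist camera has in their place "tool_from_camera" (4x4, takes a point from camera to tool coordinates, whose origin is the TCP and whose axes are the flange's). Camera axes: x right, y down, z forward; pixel columns grow to the right and rows downward; lengths in m; the calibration is good to about 2 mm. A picture is of the moment at which its call begins: read the wrist's pose just before it. get_calibration takes no time and is no camera call.
- arm.sign_off(): hands the job in, once; it reports no verdict.
The state is a dict: "clock": time; "joints": joint angles; "dq": joint speeds; "joint_efforts": joint torques, N m; "position": TCP position; "ee_rot": TCP orientation; "force": force on the tool from outside, world axes, zero at the start; "ft_torque": the same for the moment, N m; "width": opening from 0.0 (shut) to 1.0 (fully open).
Only numpy, scipy, OpenCV 4.12 (cv2) and the standard library are available. Lean on these libraries where they do the work, as an engineer would, in place of code of your own. Each camera call takes 0.05 s, during which the arm holds its last target. There are 200 camera calls.

## Working session

There is one attempt and no reset: what is moved stays moved. The work goes in short steps, Python scripts to look and compute and a tool call to move; the robot and the scene stay as the last step left them, time stands still between calls to the robot, and variables do not carry over. Pictures are saved under pics/ and viewed, about 8 in all and at most 12, crops included, and the job is handed in when it is done.

Besides the shell and the picture viewer there is one more tool, called after "Call:" by a JSON object that holds its "fn" and its "kwargs", one argument or row to a line. carry_out: Moves the arm, as the interface text tells. Its arguments: {"type":"object","properties":{"plan":{"type":"array"},"squeeze":{"type":"number"}},"required":["plan"]}

```bash
mkdir -p pics; cat > h.py <<'E'
import numpy as np, cv2
from cell import arm
def cam(n):
    c=arm.get_calibration(n); K=np.array(c["intrinsics"]); 
    if n=="wrist":
        s=arm.observe(); T=np.eye(4); T[:3,:3]=cv2.Rodrigues(np.array(s["ee_rot"],float))[0]; T[:3,3]=s["position"]
        return K,T@np.array(c["tool_from_camera"])
    T=np.eye(4); T[:3,:3]=cv2.Rodrigues(np.array(c["rvec"],float))[0]; T[:3,3]=np.ravel(c["tvec"]); return K,np.linalg.inv(T)
def shot(n,tag):
    K,T=cam(n); p,d=arm.get_image(n); cv2.imwrite(f"pics/{tag}.png",p[:,:,::-1]); 
    v,u=np.mgrid[:384,:512]; P=np.stack([(u-K[0,2])/K[0,0]*d,(v-K[1,2])/K[1,1]*d,d],-1)
    W=P@T[:3,:3].T+T[:3,3]; W[d==0]=np.nan; np.savez(f"pics/{tag}.npz",W=W,p=p,K=K,T=T); return W,p
E
python3 - <<'E'
from h import *
W,p=shot("top","top0"); W2,q=shot("scene","sc0")
cv2.imwrite("pics/both.png",np.vstack([cv2.resize(p,(400,300)),cv2.resize(q,(400,300))])[:,:,::-1])
cv2.imwrite("pics/top_big.png",cv2.resize(p,(800,600))[:,:,::-1])
print(arm.observe(),arm.tip_reach)
E
```

```text
{'clock': 0.1, 'joints': array([-1.39657505,  0.43512885,  0.0249584 ,  1.57399339, -0.01158135,
        1.13400201, -0.07510814]), 'dq': array([-1.67997808e-04,  2.98032124e-04,  5.87311942e-05, -2.76618332e-03,
        2.02302959e-03,  2.88997346e-04,  3.56031618e-04]), 'joint_efforts': array([ 3.27296926e-03, -6.69119883e+01,  9.87929218e-01, -3.15142822e+01,
       -6.05577766e-02,  3.75546212e-02,  5.21454513e-05]), 'position': array([0.17075242, 0.60084562, 0.29154333]), 'ee_rot': array([-4.33521787e-01, -3.11148060e+00,  2.17692561e-03]), 'force': array([-1.20930748e-01,  1.49834550e-04, -3.48130202e-01]), 'ft_torque': array([-0.0272128 , -0.01517197,  0.00336964]), 'width': 1.000468311061763} 0.0655
```

View pics/top_big.png

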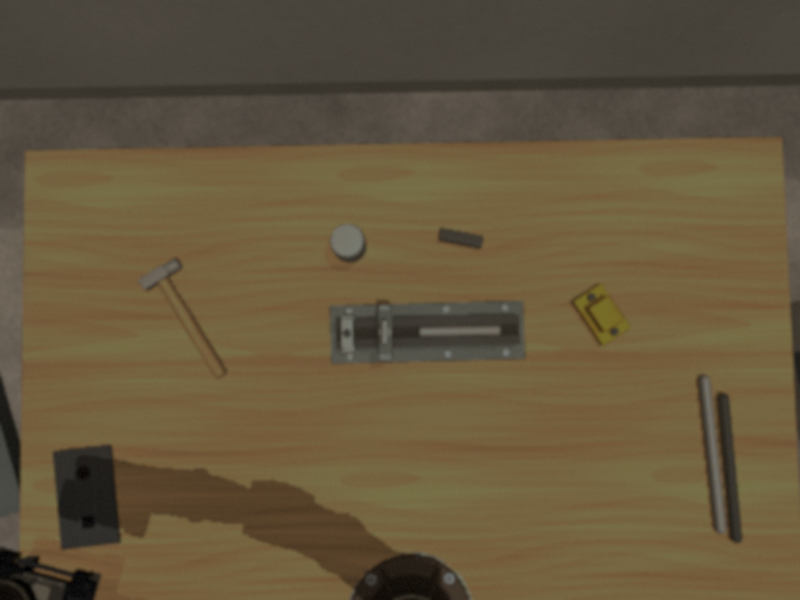

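View pics/sc0.png

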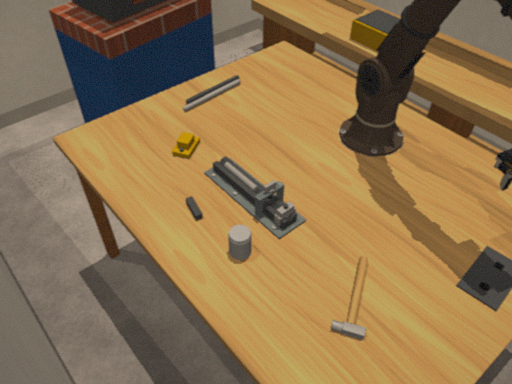

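The top view shows the groove running across the image. In big-picture pixels the stop is at (347,332), the clamp at (385,330), and the bar spans (419..501,330) with its tail on the right.

```bash
python3 - <<'E'
import numpy as np,cv2
f=np.load("pics/top0.npz");W=f["W"];p=f["p"]
sub=(slice(185,238),slice(205,342))
w=W[sub].reshape(-1,3)
def sel(a,b,m=None): 
    k=(w[:,2]>a)&(w[:,2]<b); return w[k]
for a,b in((.006,.02),(.03,.048),(.052,.07),(.07,.08),(.085,.1),(.1,.13)):
    s=sel(a,b); 
    if len(s)<3: continue
    r=cv2.minAreaRect((s[:,:2]*1000).astype(np.float32)); print(a,b,len(s),np.round(r[0],1),np.round(r[1],1),round(r[2],2),s.mean(0).round(4),s.min(0).round(3),s.max(0).round(3))
for v in (208,212,216): print(v,[tuple((W[v,u]*1000).astype(int)) for u in range(212,336,4)])
c=p[185:238,205:342]; cv2.imwrite("pics/c0.png",cv2.convertScaleAbs(cv2.resize(c,None,fx=5.8,fy=5.8,interpolation=cv2.INTER_CUBIC)[:,:,::-1],alpha=1.6))
E
```

```text
0.006 0.02 2276 [578.7 -45.9] [439.9 168.1] 89.06 [ 0.5764 -0.0537  0.0113] [ 0.493 -0.267  0.006] [0.666 0.174 0.02 ]
0.03 0.048 1183 [573.2 -46.8] [ 66.2 369.9] 0.45 [ 0.5762 -0.0536  0.0434] [ 0.539 -0.232  0.03 ] [0.607 0.138 0.048]
0.052 0.07 414 [571.1 -48.9] [360.3  68.7] 89.13 [ 0.5764 -0.0853  0.0583] [ 0.539 -0.23   0.052] [0.608 0.131 0.069]
0.07 0.08 105 [574.6 112.3] [22.1 52.6] 89.67 [0.5738 0.1121 0.0761] [0.548 0.101 0.07 ] [0.601 0.123 0.08 ]
0.085 0.1 210 [575.4  72.3] [106.6  93.4] 0.93 [0.5757 0.0422 0.0948] [0.523 0.025 0.086] [0.629 0.119 0.1  ]
0.1 0.13 96 [579.   39.1] [24.3 93.9] 89.21 [0.5761 0.0377 0.1165] [0.532 0.026 0.1  ] [0.626 0.051 0.13 ]
208 [(np.int64(591), np.int64(150), np.int64(13)), (np.int64(589), np.int64(134), np.int64(46)), (np.int64(588), np.int64(120), np.int64(71)), (np.int64(588), np.int64(107), np.int64(79)), (np.int64(589), np.int64(96), np.int64(49)), (np.int64(589), np.int64(84), np.int64(38)), (np.int64(588), np.int64(71), np.int64(47)), (np.int64(588), np.int64(59), np.int64(50)), (np.int64(586), np.int64(45), np.int64(100)), (np.
[... 3180 characters left out ...]
(np.int64(561), np.int64(-53), np.int64(44)), (np.int64(561), np.int64(-66), np.int64(43)), (np.int64(561), np.int64(-78), np.int64(52)), (np.int64(560), np.int64(-91), np.int64(44)), (np.int64(560), np.int64(-103), np.int64(47)), (np.int64(560), np.int64(-116), np.int64(50)), (np.int64(560), np.int64(-129), np.int64(45)), (np.int64(560), np.int64(-141), np.int64(45)), (np.int64(559), np.int64(-154), np.int64(44)), (np.int64(559), np.int64(-166), np.int64(43)), (np.int64(559), np.int64(-179), np.int64(45)), (np.int64(559), np.int64(-191), np.int64(46)), (np.int64(559), np.int64(-204), np.int64(47)), (np.int64(558), np.int64(-217), np.int64(42)), (np.int64(558), np.int64(-229), np.int64(47))]
```

View pics/c0.png

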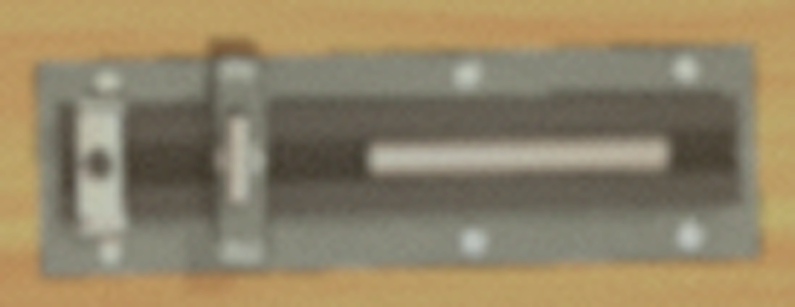

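Call:
{"fn": "carry_out", "kwargs": {
  "plan": [
    [2.5,-4,1,-0.08,9],
    [5,-8,2,-0.16,9],
    [7.5,-12,3,-0.24,9],
    [10,-16,4,-0.32,9],
    [12.5,-20,4,-0.4,9],
    [15,-24,4,-0.48,9],
    [17.5,-28,4,-0.56,9],
    [20,-32,4,-0.64,9],
    [22.5,-36,4,-0.72,9],
    [25,-40,4,-0.8,9],
    [27.5,-44,4,-0.88,9],
    [30,-48,4,-0.96,9],
    [32.5,-52,4,-1.04,9],
    [35,-56,4,-1.12,9],
    [37.5,-60,4,-1.2,9],
    [39,-63,4,-1.25,9],
    [40,-65,4,-1.295,9],
    [40,-65,4,-1.295,9],
    [40,-65,4,-1.295,0],
    [40,-65,4,-1.295,0]
  ]
}}

```text
clock: 2.1
position: [0.5704, -0.0478, 0.3312]
ee_rot: [-2.219, -2.221, 0.002]
force: [0.3, 0.3, -0.2]
width: 0.854
```

```bash
python3 - <<'E'
from h import *
s=arm.observe();print(s["position"],s["joints"].round(3),s["width"],s["ee_rot"],s["clock"])
W,p=shot("wrist","w0"); print(arm.get_calibration("wrist"))
cv2.imwrite("pics/w0b.png",cv2.convertScaleAbs(cv2.resize(p,(800,600))[:,:,::-1],alpha=1.5))
E
```

```text
[ 0.57041231 -0.04784556  0.33123951] [-0.467  0.35   0.628  1.683 -0.22   1.182  0.218] 0.853936777938637 [-2.21887897e+00 -2.22128948e+00  1.72903023e-03] 2.1
{'intrinsics': array([[326.04381868,   0.        , 258.68478556],
       [  0.        , 326.04381868, 194.8545795 ],
       [  0.        ,   0.        ,   1.        ]]), 'tool_from_camera': array([[ 1.13149927e-05, -9.51085383e-01, -3.08928136e-01,
         8.54315363e-02],
       [ 9.99999998e-01,  3.18523215e-05, -6.14359215e-05,
        -5.43805299e-04],
       [ 6.82708853e-05, -3.08928135e-01,  9.51085382e-01,
        -9.23656208e-02],
       [ 0.00000000e+00,  0.00000000e+00,  0.00000000e+00,
         1.00000000e+00]])}
```

View pics/w0b.png

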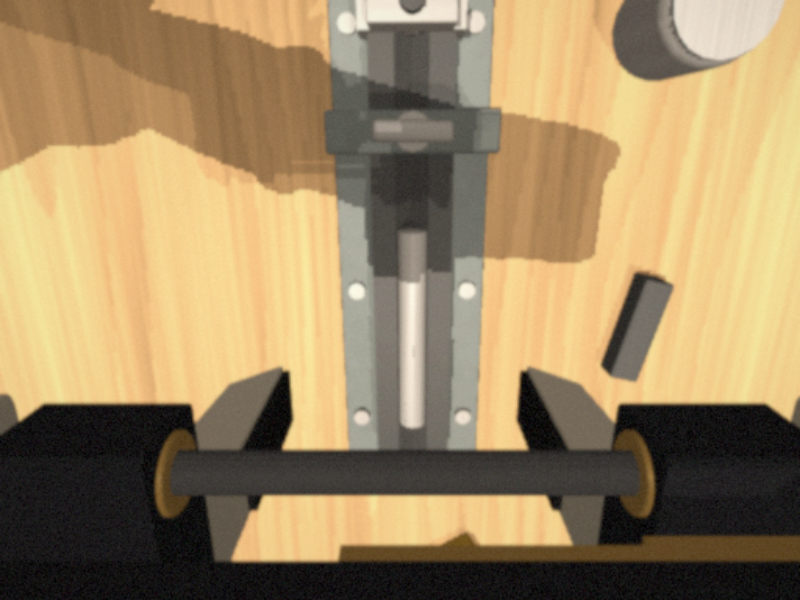

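Wrist view, in 800x600 pixels: bar nose at (412,230), tail at (412,428), wings (373..453,129) centred at (413,130), stop front top edge at v≈27.

```bash
cat >> h.py <<'E'
def ray(f,u,v,z,s=1.5625):
    K,T=f["K"],f["T"]; d=T[:3,:3]@np.linalg.solve(K,[u/s,v/s,1]); o=T[:3,3]; return (o+d*(z-o[2])/d[2]).round(4)
E
python3 - <<'E'
from h import *
f=np.load("pics/w0.npz")
for n,u,v,z in [("nose",412,229,.058),("tail",412,428,.058),("tailL",400,427,.052),("tailR",425,427,.052),("wingc",413,129,.125),("wingL",373,129,.125),("wingR",453,131,.125),("wing top edge",413,121,.125),("wing bot",413,137,.125),
 ("stopedgeL",368,27,.076),("stopedgeR",458,27,.076),("barL n",400,260,.05),("barR n",427,260,.05),("xbar front L",327,151,.095),("xbar front R",500,151,.095),("plateL far",330,30,.01),("plateR far",493,30,.01),("plateL near",348,440,.01),("plateR near",477,440,.01)]:
    print(n,ray(f,u,v,z))
W=f["W"]
k=(W[...,2]>.105)&(W[...,2]<.13)&(abs(W[...,0]-.575)<.05)&(abs(W[...,1]-.04)<.05);s=W[k];print(len(s),s.mean(0),cv2.minAreaRect((s[:,:2]*1e3).astype(np.float32)))
p=f["p"]; c=np.vstack([p[:110,200:328]]); cv2.imwrite("pics/c1.png",cv2.convertScaleAbs(cv2.resize(c,None,fx=5,fy=5,interpolation=cv2.INTER_CUBIC)[:,:,::-1],alpha=2.2))
E
```

```text
nose [ 0.5749 -0.0239  0.058 ]
tail [ 0.5758 -0.1873  0.058 ]
tailL [ 0.5659 -0.1901  0.052 ]
tailR [ 0.5867 -0.1901  0.052 ]
wingc [0.5742 0.043  0.125 ]
wingL [0.552 0.043 0.125]
wingR [0.5964 0.0419 0.125 ]
wing top edge [0.5742 0.0471 0.125 ]
wing bot [0.5742 0.0388 0.125 ]
stopedgeL [0.5471 0.1027 0.076 ]
stopedgeR [0.6019 0.1027 0.076 ]
barL n [ 0.5661 -0.0486  0.05  ]
barR n [ 0.5863 -0.0485  0.05  ]
xbar front L [0.5215 0.0306 0.095 ]
xbar front R [0.6284 0.0307 0.095 ]
plateL far [0.515  0.1131 0.01  ]
plateR far [0.6335 0.1131 0.01  ]
plateL near [ 0.5168 -0.2298  0.01  ]
plateR near [ 0.6373 -0.2295  0.01  ]
755 [0.57369995 0.0425368  0.12422285] ((573.9800415039062, 42.66623306274414), (45.65471649169922, 11.67600154876709), 0.06393887847661972)
```

View pics/c1.png

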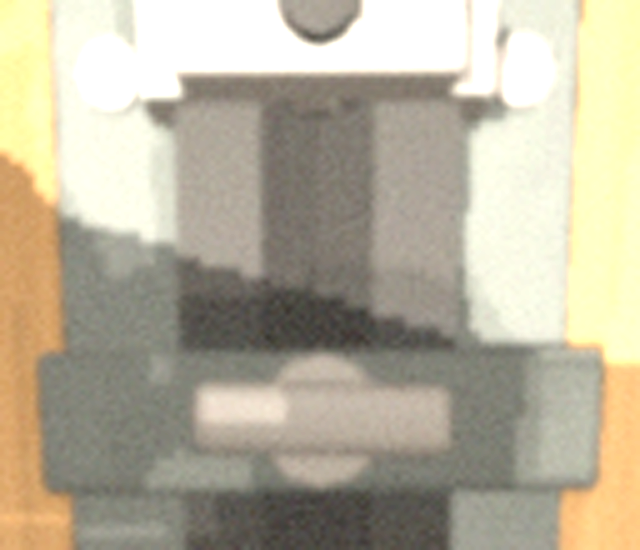

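Call:
{"fn": "carry_out", "kwargs": {
  "plan": [
    [0.5,-4,0,0,0],
    [0.5,-8,0,0,0],
    [0.5,-12,-1,0,0],
    [0.5,-15,-4,0,0],
    [0.5,-17.2,-8,0,0],
    [0.5,-17.2,-12,0,0],
    [0.5,-17.2,-15,0,0],
    [0.5,-17.2,-18,0,0],
    [0.5,-17.2,-20,0,0],
    [0.5,-17.2,-21,0,0],
    [0.5,-17.2,-21.4,0,0],
    [0.5,-17.2,-21.4,0,0],
    [0.5,-17.2,-21.4,0,0]
  ],
  "squeeze": 20
}}

```text
clock: 3.45
position: [0.5761, -0.2198, 0.1185]
ee_rot: [-2.219, -2.223, 0.0]
force: [0.4, 0.0, 0.5]
width: 0.004
```

```bash
python3 - <<'E'
from h import *
s=arm.observe();print(s["position"],s["joints"].round(3),s["width"],s["force"].round(2),s["ft_torque"].round(2))
W,p=shot("wrist","w1")
cv2.imwrite("pics/w1b.png",cv2.convertScaleAbs(p[:,:,::-1],alpha=1.7))
E
```

```text
[ 0.57606448 -0.21976757  0.1184882 ] [-0.071  0.654  0.526  1.8   -0.438  0.806  0.676] 0.003980802656170468 [0.36 0.02 0.52] [-0.08  0.06  0.  ]
```

View pics/w1b.png

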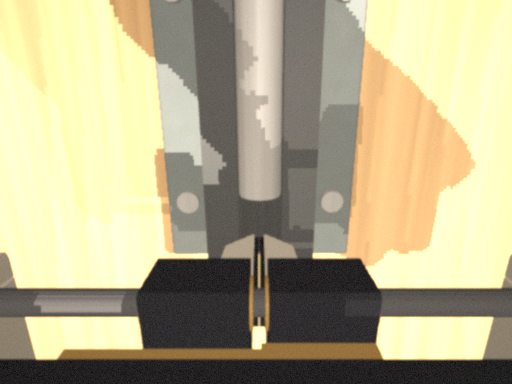

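Call:
{"fn": "carry_out", "kwargs": {
  "plan": [
    [0,0.8,-0.2,0,0],
    [0,1.4,-0.2,0,0],
    [0,1.7,-0.2,0,0],
    [0,2.0,-0.2,0,0],
    [0,2.3,-0.2,0,0],
    [0,2.6,-0.2,0,0],
    [0,3.1,-0.2,0,0],
    [0,3.6,-0.2,0,0],
    [0,4.1,-0.2,0,0],
    [0,4.6,-0.2,0,0],
    [0,5.2,-0.2,0,0],
    [0,5.8,-0.2,0,0],
    [0,6.4,-0.2,0,0],
    [0,7.0,-0.2,0,0],
    [0,7.6,-0.2,0,0],
    [0,8.1,-0.2,0,0],
    [0,8.5,-0.2,0,0],
    [0,8.8,-0.2,0,0],
    [0,9.0,-0.2,0,0],
    [0,9.0,-0.2,0,0]
  ]
}}

```text
clock: 5.5
position: [0.5757, -0.1298, 0.1166]
ee_rot: [-2.22, -2.223, 0.001]
force: [-1.8, -4.6, 1.4]
width: 0.009
```

```bash
python3 - <<'E'
from h import *
s=arm.observe();print(s["position"],s["force"].round(2),s["ft_torque"].round(2))
W,p=shot("wrist","w2")
cv2.imwrite("pics/w2b.png",cv2.convertScaleAbs(p[:,:,::-1],alpha=1.7))
E
```

```text
[ 0.57571839 -0.12980155  0.116609  ] [-1.81 -4.64  1.36] [-1.1   0.22  0.06]
```

View pics/w2b.png

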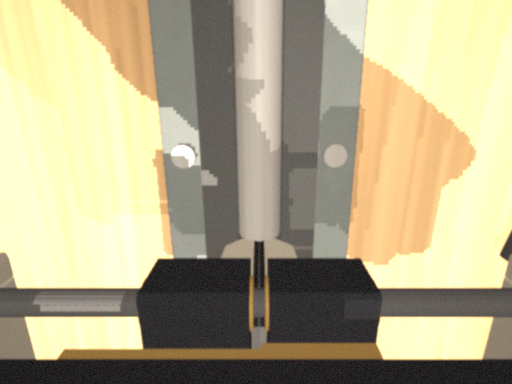

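Call:
{"fn": "carry_out", "kwargs": {
  "plan": [
    [0,0.4,0,0,0],
    [0,0.8,0,0,0],
    [0,1.3,0,0,0],
    [0,1.8,0,0,0],
    [0,2.3,0,0,0],
    [0,2.8,0,0,0],
    [0,3.3,0,0,0],
    [0,3.8,0,0,0],
    [0,4.2,0,0,0],
    [0,4.6,0,0,0],
    [0,4.9,0,0,0],
    [0,5.2,0,0,0],
    [0,5.4,0,0,0],
    [0,5.5,0,0,0],
    [0,5.5,0,0,0]
  ]
}}

```text
clock: 7.05
position: [0.5753, -0.0748, 0.1166]
ee_rot: [-2.219, -2.223, 0.002]
force: [-1.3, -5.8, 0.3]
width: 0.008
```

```bash
python3 - <<'E'
from h import *
s=arm.observe();print(s["position"],s["force"].round(2),s["ft_torque"].round(2))
W,p=shot("wrist","w3"); W2,q=shot("scene","s3")
c=lambda a:cv2.resize(a,None,fx=5,fy=5,interpolation=cv2.INTER_CUBIC)
cv2.imwrite("pics/s3b.png",cv2.convertScaleAbs(c(q[150:240,200:310])[:,:,::-1],alpha=1.3))
E
```

```text
[ 0.5753382  -0.07481709  0.11662676] [-1.29 -5.84  0.32] [-1.31  0.31  0.04]
```

View pics/s3b.png

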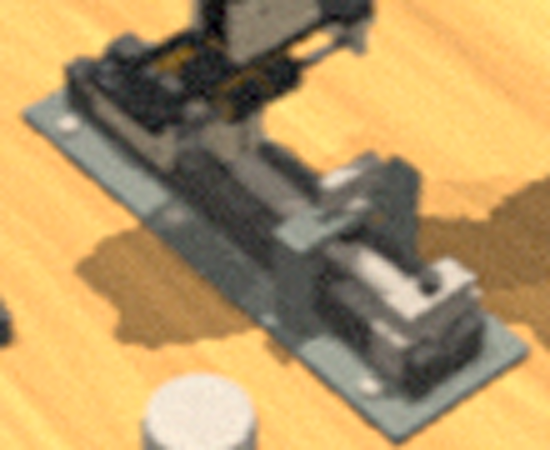

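The bar has passed under the clamp and is a few mm short of the stop. Next I creep forward with force checks.

Call:
{"fn": "carry_out", "kwargs": {
  "plan": [
    [0,0.1,0,0,0],
    [0,0.2,0,0,0],
    [0,0.3,0,0,0],
    [0,0.4,0,0,0]
  ]
}}

```text
clock: 7.55
position: [0.5752, -0.0708, 0.1166]
ee_rot: [-2.22, -2.222, 0.002]
force: [0.5, -6.0, 0.8]
width: 0.004
```

Call:
{"fn": "carry_out", "kwargs": {
  "plan": [
    [0,0.05,0,0,0],
    [0,0.1,0,0,0],
    [0,0.15,0,0,0]
  ]
}}

```text
clock: 7.85
position: [0.5752, -0.0692, 0.1167]
ee_rot: [-2.22, -2.223, 0.002]
force: [0.0, -5.2, 0.6]
width: 0.003
```

Call:
{"fn": "carry_out", "kwargs": {
  "plan": [
    [0,0.05,0,0,0],
    [0,0.1,0,0,0]
  ]
}}

```text
clock: 8.05
position: [0.5752, -0.0681, 0.1166]
ee_rot: [-2.22, -2.223, 0.002]
force: [0.6, -4.7, -0.1]
width: 0.006
```

Call:
{"fn": "carry_out", "kwargs": {
  "plan": [
    [0,0.05,0,0,0],
    [0,0.1,0,0,0]
  ]
}}

```text
clock: 8.25
position: [0.5752, -0.0671, 0.1167]
ee_rot: [-2.22, -2.223, 0.002]
force: [1.0, -5.2, -0.9]
width: 0.005
```

Call:
{"fn": "carry_out", "kwargs": {
  "plan": [
    [0,0.03,0,0,0],
    [0,0.06,0,0,0]
  ]
}}

```text
clock: 8.45
position: [0.5752, -0.0666, 0.1167]
ee_rot: [2.22, 2.223, -0.003]
force: [0.4, -6.3, 0.2]
width: 0.005
```

Call:
{"fn": "carry_out", "kwargs": {
  "plan": [
    [0,0.03,0,0,0],
    [0,0.05,0,0,0]
  ]
}}

```text
clock: 8.65
position: [0.5752, -0.0666, 0.1167]
ee_rot: [2.22, 2.222, -0.003]
force: [0.8, -6.8, -0.5]
width: 0.006
```

Call:
{"fn": "carry_out", "kwargs": {
  "plan": [
    [0,0.05,0,0,0],
    [0,0.05,0,0,0]
  ]
}}

```text
clock: 8.85
position: [0.5751, -0.0665, 0.1167]
ee_rot: [2.22, 2.221, -0.004]
force: [0.4, -5.7, -1.2]
width: 0.003
```

Call:
{"fn": "carry_out", "kwargs": {
  "plan": [
    [0,0.06,0,0,0],
    [0,0.06,0,0,0]
  ]
}}

```text
clock: 9.05
position: [0.5751, -0.0665, 0.1167]
ee_rot: [2.22, 2.22, -0.005]
force: [0.8, -7.2, -0.5]
width: 0.007
```

Call:
{"fn": "carry_out", "kwargs": {
  "plan": [
    [0,0.06,0,0,0],
    [0,0.1,0,0,0],
    [0,0.1,0,0,0]
  ]
}}

```text
clock: 9.35
position: [0.5751, -0.0663, 0.1167]
ee_rot: [2.22, 2.218, -0.006]
force: [0.4, -7.4, 0.3]
width: 0.002
```

```bash
python3 - <<'E'
from h import *
s=arm.observe();print(s["position"],s["force"].round(2),s["ft_torque"].round(2))
W,p=shot("wrist","w4"); 
cv2.imwrite("pics/w4b.png",cv2.convertScaleAbs(cv2.resize(p[:200,120:400],None,fx=2.8,fy=2.8)[:,:,::-1],alpha=1.7))
E
```

```text
[ 0.57506663 -0.06633707  0.11671408] [ 0.38 -7.42  0.29] [-1.86 -0.12  0.03]
```

View pics/w4b.png

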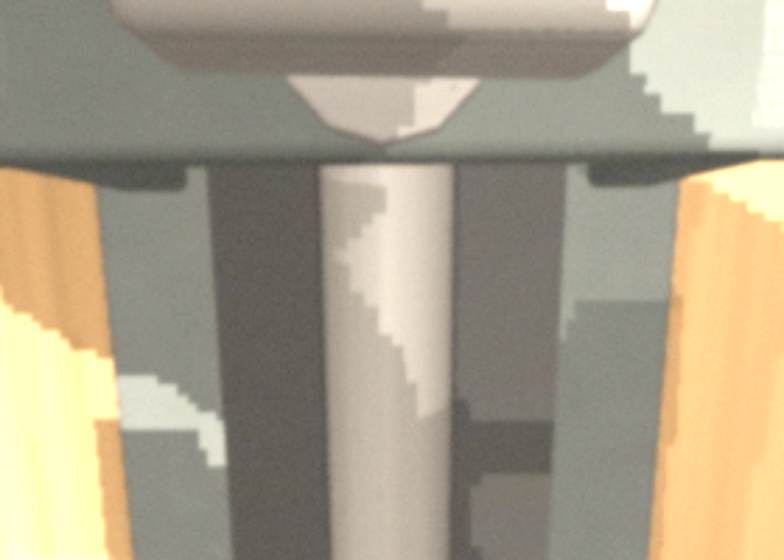

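Call:
{"fn": "carry_out", "kwargs": {
  "plan": [
    [0,0.1,0,0,0],
    [0,0.2,0,0,0],
    [0,0.2,0,0,0]
  ]
}}

```text
clock: 9.7
position: [0.575, -0.0661, 0.1168]
ee_rot: [2.22, 2.215, -0.008]
force: [0.9, -9.8, -1.7]
width: -0.0
```

The bar is blocked at about 10 N, so it is seated. I back off, raise, and inspect over the stop.

Call:
{"fn": "carry_out", "kwargs": {
  "plan": [
    [0,-1,0,0,0],
    [0,-3,0,0,0],
    [0,-4,2,0,0],
    [0,-4,6,0,4],
    [0,-4,10,0,4],
    [0,-4,14,0,4],
    [0,-2,17,0,4],
    [0,2,18.5,0,4],
    [0,6,18.5,0,4],
    [0,9,18.5,0,4],
    [0,10,18.5,0,4],
    [0,10,18.5,0,4]
  ]
}}

```text
clock: 10.9
position: [0.5747, 0.0364, 0.3014]
ee_rot: [2.217, 2.221, -0.008]
force: [-0.2, -0.2, 0.1]
width: 0.434
```

```bash
python3 - <<'E'
from h import *
s=arm.observe();print(s["position"],s["joints"].round(3),s["force"].round(2),s["ee_rot"])
W,p=shot("wrist","w5"); 
cv2.imwrite("pics/w5b.png",cv2.convertScaleAbs(cv2.resize(p[:260,170:350],None,fx=2.3,fy=2.3,interpolation=cv2.INTER_CUBIC)[:,:,::-1],alpha=1.7))
k=(W[...,2]>.12)&(W[...,2]<.13)&(abs(W[...,0]-.575)<.04)&(abs(W[...,1]-.043)<.04);q=W[k];print(len(q),q.mean(0),cv2.minAreaRect((q[:,:2]*1e3).astype(np.float32)))
E
```

```text
[0.57466144 0.03635937 0.30142318] [-0.633  0.388  0.66   1.721 -0.254  1.122  0.105] [-0.23 -0.24  0.14] [ 2.21653631  2.22123584 -0.00824415]
714 [0.57403559 0.04340784 0.12402314] ((574.1509399414062, 42.67713928222656), (12.273700714111328, 45.00722122192383), 89.08273315429688)
```

View pics/w5b.png

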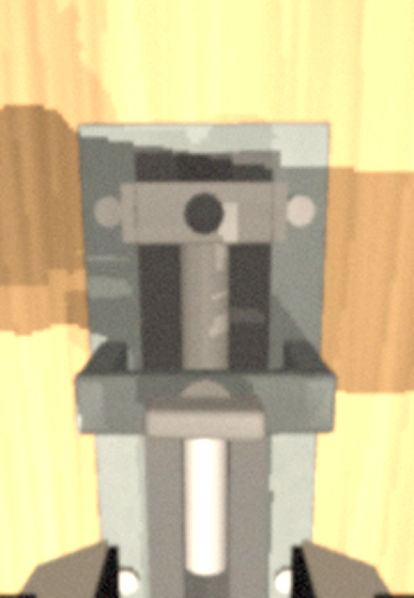

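The bar end meets the stop face at (204,243) with no gap. Next I align over the nut and descend.

Call:
{"fn": "carry_out", "kwargs": {
  "plan": [
    [0,0.6,0,0.14,4],
    [0,0.6,0,0.28,4],
    [0,0.6,0,0.42,4],
    [0,0.6,0,0.56,4],
    [0,0.6,-1,0.7,4],
    [0,0.6,-2,0.84,4],
    [0,0.6,-3,0.98,4],
    [0,0.6,-4,1.12,4],
    [0,0.6,-5,1.26,4],
    [0,0.6,-6,1.4,4],
    [0,0.6,-6,1.5,4],
    [-0.1,0.6,-6,1.57,4],
    [-0.1,0.6,-6,1.57,4],
    [-0.1,0.6,-6,1.57,4]
  ]
}}

```text
clock: 12.35
position: [0.5737, 0.0385, 0.2416]
ee_rot: [0.009, 3.134, -0.002]
force: [0.4, -0.2, 0.6]
width: 0.433
```

```bash
python3 - <<'E'
from h import *
s=arm.observe();R=cv2.Rodrigues(s["ee_rot"])[0];print(s["position"],s["joints"].round(3),R[:,1],R[:,2],s["width"])
E
```

```text
[0.5737335  0.03854871 0.24163685] [-0.358  0.401  0.269  1.785 -0.124  0.966  1.526] [ 0.00578835  0.9999827  -0.00104367] [ 0.00721688 -0.00108543 -0.99997337] 0.4331713120952337
```

Call:
{"fn": "carry_out", "kwargs": {
  "plan": [
    [0,0.4,-2,0,4],
    [0,0.4,-4,0,4],
    [0,0.4,-6,0,4],
    [0,0.4,-7,0,4],
    [0,0.4,-7.6,0,4],
    [0,0.4,-7.7,0,4],
    [0,0.4,-7.7,0,4],
    [0,0.4,-7.7,0,4]
  ]
}}

```text
clock: 13.15
position: [0.5742, 0.0425, 0.1655]
ee_rot: [0.01, 3.133, -0.001]
force: [-0.2, 0.4, -0.1]
width: 0.438
```

Now close gently.

Call:
{"fn": "carry_out", "kwargs": {
  "plan": [
    [0,0,-0.1,0,2.5],
    [0,0,-0.1,0,1.5],
    [0,0,-0.1,0,1],
    [0,0,-0.1,0,0.8],
    [0,0,-0.1,0,0.8],
    [0,0,-0.1,0,0.8],
    [0,0,-0.1,0,0.8]
  ],
  "squeeze": 25
}}

```text
clock: 13.85
position: [0.5744, 0.0413, 0.1647]
ee_rot: [0.011, 3.132, -0.003]
force: [0.1, -5.9, 3.1]
width: 0.231
```

```bash
python3 - <<'E'
from h import *
s=arm.observe();print(s["position"],s["width"]*92,s["force"],s["ft_torque"])
W=np.load("pics/w0.npz")["W"]
for v in range(68,100,2): print(v,[(int(W[v,u,1]*1e3),int(W[v,u,2]*1e3)) for u in (258,264,270,284)])
E
```

```text
[0.57444453 0.04132716 0.16474867] 21.237200193592518 [ 0.07943656 -5.92560251  3.07016597] [-1.21954883  0.02240416  0.02281185]
68 [(59, 37), (59, 34), (59, 41), (59, 44)]
70 [(54, 93), (54, 100), (54, 93), (54, 96)]
72 [(52, 100), (52, 100), (52, 100), (52, 94)]
74 [(50, 101), (50, 100), (50, 100), (51, 97)]
76 [(48, 122), (48, 121), (48, 122), (49, 94)]
78 [(46, 124), (46, 125), (46, 123), (46, 124)]
80 [(45, 125), (45, 126), (45, 126), (45, 122)]
82 [(43, 125), (43, 124), (43, 124), (43, 124)]
84 [(41, 125), (41, 126), (41, 124), (41, 125)]
86 [(40, 123), (40, 124), (40, 124), (40, 124)]
88 [(38, 124), (38, 123), (38, 124), (38, 124)]
90 [(36, 122), (36, 122), (36, 122), (36, 124)]
92 [(34, 100), (34, 100), (34, 101), (34, 96)]
94 [(33, 99), (33, 100), (33, 101), (33, 94)]
96 [(31, 93), (31, 101), (31, 94), (31, 92)]
98 [(27, 38), (27, 33), (28, 41), (28, 45)]
```

The fingertips closed on the hub below the wings (top about z = 101 mm, 21 mm wide). I open, raise 5 mm and re-grip.

Call:
{"fn": "carry_out", "kwargs": {
  "plan": [
    [0,0.1,0,0,3],
    [0,0.1,0,0,3],
    [0,0.1,0.2,0,3],
    [0,0.1,0.5,0,3],
    [0,0.1,0.5,0,3],
    [0,0.1,0.5,0,1.8],
    [0,0.1,0.5,0,1.2],
    [0,0.1,0.5,0,0.8],
    [0,0.1,0.5,0,0.8],
    [0,0.1,0.5,0,0.8],
    [0,0.1,0.5,0,0.8],
    [0,0.1,0.5,0,0.8]
  ],
  "squeeze": 25
}}

```text
clock: 15.05
position: [0.5744, 0.0413, 0.1697]
ee_rot: [0.013, 3.133, -0.005]
force: [0.1, -5.9, 1.4]
width: 0.13
```

```bash
python3 - <<'E'
from h import *
s=arm.observe();R=cv2.Rodrigues(s["ee_rot"])[0];print(s["position"],s["width"]*92,s["force"],s["ft_torque"],s["joints"].round(3),R[:,1])
E
```

```text
[0.57442401 0.04130474 0.16970709] 11.954845801931494 [ 0.07142499 -5.94567371  1.4280261 ] [-1.09466012  0.10194642 -0.0883576 ] [-0.344  0.486  0.247  1.856 -0.153  0.809  1.543] [ 0.00803623  0.99996326 -0.00298396]
```

Call:
{"fn": "carry_out", "kwargs": {
  "plan": [
    [0,0,0,-0.08,0.8],
    [0,0,0,-0.16,0.8],
    [0,0,0,-0.24,0.8],
    [0,0,0,-0.32,0.8],
    [0,0,0,-0.4,0.8],
    [0,0,0,-0.48,0.8],
    [0,0,0,-0.56,0.8],
    [0,0,0,-0.64,0.8],
    [0,0,0,-0.72,0.8],
    [0,0,0,-0.8,0.8],
    [0,0,0,-0.88,0.8],
    [0,0,0,-0.94,0.8],
    [0,0,0,-1.0,0.8],
    [0,0,0,-1.0,0.8]
  ]
}}

```text
clock: 16.45
position: [0.5746, 0.0413, 0.1697]
ee_rot: [1.515, 2.744, -0.011]
force: [0.8, -1.7, 0.3]
width: 0.127
```

```bash
cat > st.py <<'E'
from h import *
s=arm.observe();R=cv2.Rodrigues(s["ee_rot"])[0];print(s["position"],s["width"]*92,s["force"].round(2),s["ft_torque"].round(3),"q7",s["joints"][6].round(3),"jaw ang",np.arctan2(R[1,1],R[0,1]).round(3),"tilt",R[:,2].round(3))
E
python3 st.py
```

```text
[0.57464414 0.04132522 0.16970281] 11.676540561971718 [ 0.83 -1.72  0.33] [-0.631 -0.144 -0.093] q7 0.714 jaw ang 0.562 tilt [ 0.003 -0.009 -1.   ]
```

Call:
{"fn": "carry_out", "kwargs": {
  "plan": [
    [0,0,0,-0.04,0.8],
    [0,0,0,-0.08,0.8],
    [0,0,0,-0.12,0.8],
    [0,0,0,-0.16,0.8],
    [0,0,0,-0.16,0.8]
  ]
}}

```text
clock: 16.95
position: [0.5747, 0.0414, 0.1697]
ee_rot: [1.728, 2.616, -0.012]
force: [-0.7, -2.6, 1.4]
width: 0.131
```

```bash
python3 st.py
```

```text
[0.57467338 0.04137633 0.16969616] 12.043515442327054 [-0.66 -2.63  1.36] [-0.653 -0.006 -0.061] q7 0.585 jaw ang 0.403 tilt [ 0.001 -0.01  -1.   ]
```

Call:
{"fn": "carry_out", "kwargs": {
  "plan": [
    [0,0,0,-0.04,0.8],
    [0,0,0,-0.08,0.8],
    [0,0,0,-0.12,0.8],
    [0,0,0,-0.15,0.8],
    [0,0,0,-0.15,0.8]
  ]
}}

```text
clock: 17.45
position: [0.5747, 0.0414, 0.1697]
ee_rot: [1.919, 2.48, -0.013]
force: [0.1, -3.6, 1.4]
width: 0.133
```

```bash
python3 st.py
```

```text
[0.57472735 0.04135955 0.16969213] 12.196991379153607 [ 0.15 -3.57  1.44] [-0.705 -0.034  0.013] q7 0.464 jaw ang 0.254 tilt [-0.   -0.01 -1.  ]
```

Call:
{"fn": "carry_out", "kwargs": {
  "plan": [
    [0,0,0,-0.03,0.8],
    [0,0,0,-0.06,0.8],
    [0,0,0,-0.08,0.8],
    [0,0,0,-0.08,0.8]
  ]
}}

```text
clock: 17.85
position: [0.5747, 0.0413, 0.1697]
ee_rot: [2.017, 2.401, -0.013]
force: [1.0, -3.6, 0.9]
width: 0.129
```

```bash
python3 st.py
```

```text
[0.57474904 0.04133545 0.16969859] 11.906613275413534 [ 0.96 -3.57  0.88] [-0.689 -0.029  0.12 ] q7 0.399 jaw ang 0.173 tilt [-0.001 -0.01  -1.   ]
```

Call:
{"fn": "carry_out", "kwargs": {
  "plan": [
    [0,0,0,-0.03,0.8],
    [0,0,0,-0.06,0.8],
    [0,0,0,-0.08,0.8],
    [0,0,0,-0.08,0.8]
  ]
}}

```text
clock: 18.25
position: [0.5748, 0.0416, 0.1697]
ee_rot: [2.112, 2.318, -0.013]
force: [-0.3, -2.0, 2.1]
width: 0.139
```

```bash
python3 st.py
```

```text
[0.57475058 0.0416084  0.16970607] 12.742940668782804 [-0.31 -1.99  2.11] [-0.479  0.131  0.546] q7 0.334 jaw ang 0.093 tilt [-0.002 -0.01  -1.   ]
```

Call:
{"fn": "carry_out", "kwargs": {
  "plan": [
    [0,0,0,0,0.8],
    [0,0,0,-0.03,0.8],
    [0,0,0,-0.03,0.8]
  ],
  "squeeze": 40
}}

```text
clock: 18.55
position: [0.5748, 0.0417, 0.1697]
ee_rot: [2.148, 2.285, -0.014]
force: [-0.6, -3.5, 1.8]
width: 0.134
```

```bash
python3 st.py
```

```text
[0.574761   0.04166213 0.16972957] 12.344044967993007 [-0.55 -3.53  1.75] [-0.72   0.053  0.971] q7 0.309 jaw ang 0.062 tilt [-0.002 -0.01  -1.   ]
```

The moment reached 0.97 N m, about twelve times the stated friction, with the nut no longer following: that is the end stop. I let go and rise.

Call:
{"fn": "carry_out", "kwargs": {
  "plan": [
    [0,0,0,0,2],
    [0,0,0,0,4],
    [0,0,0,0,4],
    [0,0,0,0,4],
    [0,0,2,0,4],
    [0,0,5,0,4],
    [0,0,8,0,4],
    [0,0,11,0,4],
    [0,-0.5,13,0,4],
    [0,-0.5,13,0,4],
    [0,-0.5,13,0,4]
  ]
}}

```text
clock: 19.65
position: [0.5747, 0.0368, 0.2996]
ee_rot: [2.149, 2.285, -0.013]
force: [0.6, 0.4, -0.6]
width: 0.435
```

```bash
python3 st.py; python3 - <<'E'
from h import *
W,p=shot("wrist","w6"); 
cv2.imwrite("pics/w6b.png",cv2.convertScaleAbs(cv2.resize(p[:260,170:350],None,fx=2.3,fy=2.3,interpolation=cv2.INTER_CUBIC)[:,:,::-1],alpha=1.7))
k=(W[...,2]>.117)&(W[...,2]<.13)&(abs(W[...,0]-.575)<.035)&(abs(W[...,1]-.043)<.035);q=W[k];print(len(q),q.mean(0),cv2.minAreaRect((q[:,:2]*1e3).astype(np.float32)))
for t in("w5","w6"):
    W=np.load(f"pics/{t}.npz")["W"]
    k=(W[...,2]>.072)&(W[...,2]<.08)&(abs(W[...,0]-.555)<.012)&(abs(W[...,1]-.115)<.03);q=W[k];print(t,"stop",len(q),q[:,1].min(),q[:,1].max())
    k=(W[...,2]>.053)&(W[...,2]<.064)&(abs(W[...,0]-.575)<.006)&(W[...,1]<.11);q=W[k];print("bar",q[:,1].min(),q[:,1].max())
    for v in range(88,122,2): print(v,(W[v,258]*1e3).round(0)[1:], end=" ")
    print()
E
```

```text
[0.57467972 0.0367997  0.29963407] 40.02198836485001 [ 0.63  0.4  -0.65] [-0.099  0.011  0.057] q7 0.213 jaw ang 0.062 tilt [-0.002 -0.009 -1.   ]
713 [0.57361889 0.04421324 0.12404814] ((573.716796875, 42.969886779785156), (11.997745513916016, 45.49791717529297), 10.197985649108887)
w5 stop 609 0.10586118305853524 0.12908271384840095
bar -0.05396531800120366 0.10424351353201977
88 [121.  87.] 90 [120.  86.] 92 [118.  87.] 94 [116.  85.] 96 [114.  86.] 98 [113.  85.] 100 [111.  87.] 102 [109.  75.] 104 [107.  76.] 106 [104.  59.] 108 [102.  59.] 110 [100.  58.] 112 [98. 59.] 114 [97. 62.] 116 [95. 58.] 118 [93. 59.] 120 [91. 60.] 
w6 stop 620 0.10571991066010093 0.1295489198510072
bar -0.054307976840294925 0.10484424369398379
88 [121.  86.] 90 [119.  86.] 92 [117.  86.] 94 [116.  86.] 96 [114.  85.] 98 [112.  86.] 100 [110.  75.] 102 [108.  78.] 104 [107.  74.] 106 [104.  58.] 108 [102.  58.] 110 [100.  58.] 112 [98. 57.] 114 [96. 58.] 116 [94. 59.] 118 [92. 59.] 120 [90. 58.]
```

View pics/w6b.png

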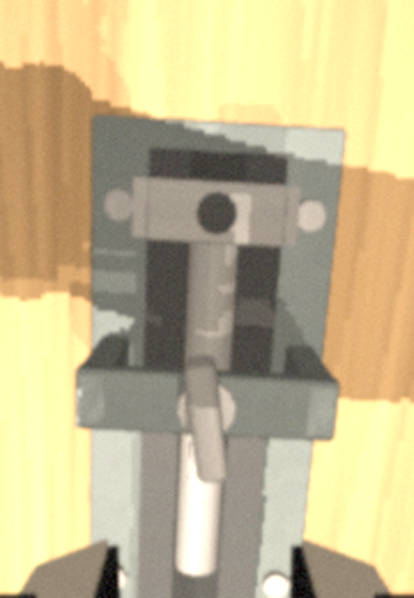

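```bash
python3 -c "
from cell import arm
print(arm.sign_off())"
```

```text
the job is handed in; nothing more can be done
None
```

The bar is against the stop, the wing nut is turned to its end stop, and the gripper has let go and risen clear. I handed the job in at about 19.8 s.

- **Bar:** I pushed it by its tail with the shut fingers and crept in until it stopped moving, at about 10 N. The last picture shows its nose touching the stop block with no gap. The bar's top reads 58–60 mm high, so it is still seated in the groove.
- **Stop block:** its front face read y = 105.9 mm before the nut was turned and 105.7 mm after. Before the push I only had a rough reading, about 104.5 mm, which is within the camera's error. The force stayed well below the 20 N at which it slips.
- **Nut:** my first grip closed on the round hub under the wings, so I opened, raised 5 mm and gripped the wings. I turned clockwise until the moment rose to 0.97 N m and the fingers began to slip round the wings. After release the wings read about 1.4 rad from their starting angle, which matches the end stop.
- **Not confirmed:** I could not see the pad itself, so that it presses on the bar is inferred from the nut angle. I took no final picture of the other things on the bench, though the arm was not moved near them.

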